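Pack up a tile piece on the sprung examination stand

TASK

Build up the stack on the sloping sprung tray: lay the thick wooden plate flat on the tray, its short edge up against the fence and centred side to side, let go and press down on it with the fingertips so that the tray gives clearly (about half of its spring travel) to feel that it lies flat; then the thin wooden plate squarely on top in the same way, pressed likewise before anything is added. Last lay the broken ceramic tile piece, decorated side up, flat on the plates against the fence and let go. Work gently: lay things down, never let them drop or flop over, never push the tray down to its stop, and leave the dispenser, tub and bottle where they stand.

Things in the scene. Friction and masses are not known exactly. Their poses are not given: they have to be found in the camera images.
- tray_seat (a point): Middle of the upper face of the black spring tray, 75 mm above the bench; the tray slopes 30 degrees, facing the robot. x points uphill (away from the robot), y level across, z squarely out of the face (leaning 30 degrees from vertical to the low side). The face is 112 mm along x, 140 mm along y. The pieces lie with their length along x. The frame moves with the tray.
- fence (a point): Middle of the top edge, on its inner (uphill) side, of the aluminium fence along the tray's low edge: it stands 50 mm downhill of the tray's middle, 34 mm above the tray face, and is 56 mm long (across) and 6 mm thick. The lower ends of all three pieces rest against it. Axes as the tray's.
- stand: Grey stand fixed to the bench that carries the tray; base 170 x 170 mm, 12 mm thick, origin under the tray's middle, x towards the uphill side.
- tray (a joint): How far the spring tray has sunk, squarely into its slope, in m: 0 = up at rest, 0.012 = at its stop. The spring starts to give at about 2 N (less with plates on it) and takes 0.8 N more per mm, about 12 N at the stop; it comes up again when let go.
- thick_center (a point): Centre (half-way up) of the thick plain wooden spacer plate, 84 mm long, 62 mm wide, 14 mm thick, about 70 g, lying flat on the bench at the start. Its axes: x along its length, y across its width, z up through its top face.
- thin_center (a point): Centre (half-way up) of the thin plain wooden spacer plate, 84 mm long, 50 mm wide, 10 mm thick, about 50 g, lying flat on the bench at the start. Its axes: x along its length, y across its width, z up through its top face.
- tile_center (a point): Centre (half-way up) of the broken piece of white glazed tile, 74 mm long (x), 46 mm wide (y), 12 mm thick, about 90 g, lying flat, blue bands on top (+z). One corner is missing: beyond x = 17 mm only y = -23 to 7 mm is left. It may lie on the stack either way round. Grip it across y at the centre or a little to -x.
- dispenser: Bystander: black tape dispenser, 75 x 160 mm, 108 mm high, origin under its middle.
- tub: Bystander: white plastic tub with a lid, 96 mm across, 99 mm high, origin under its middle.
- bottle: Bystander: small white plastic bottle, 48 mm across, 100 mm high, origin under its middle.
Not all that is in view belongs to the job. What is meant by the part that bears tile_center is not green or red, and is the smaller of those in its own colour.

How it is judged:
On the way, in this order (a step that is already met when the one before it is completed fails the run):
1. the thick plate lies flat on the tray against the fence, let go (x of thick_center in the frame of tray_seat between -0.012 and 0.002 m and y of thick_center in the frame of tray_seat between -0.01 and 0.01 m and z of thick_center in the frame of tray_seat between 0.004 and 0.01 m and angle between the z axis of thick_center and the z axis of tray_seat, either way round below 0.06 rad and angle between the x axis of thick_center and the x axis of tray_seat, either way round below 0.14 rad and contact force between the fingers and thick below 0.05 N and linear speed of thick below 0.02 m/s and distance between tray_seat and thin_center above 0.08 m and distance between tray_seat and tile_center above 0.08 m), for 0.2 s.
2. the thick plate is pressed with the fingers so that the tray sinks 3 mm or more, the plate staying flat and nothing yet upon it (x of thick_center in the frame of tray_seat between -0.012 and 0.002 m and y of thick_center in the frame of tray_seat between -0.01 and 0.01 m and z of thick_center in the frame of tray_seat between 0.004 and 0.01 m and angle between the z axis of thick_center and the z axis of tray_seat, either way round below 0.06 rad and angle between the x axis of thick_center and the x axis of tray_seat, either way round below 0.14 rad and value of joint tray above 0.003 m and contact force between the fingers and thick above 1 N and distance between tray_seat and thin_center above 0.08 m and distance between tray_seat and tile_center above 0.08 m), for 0.2 s.
3. the thin plate lies flat on the thick one, let go (x of thick_center in the frame of tray_seat between -0.012 and 0.002 m and y of thick_center in the frame of tray_seat between -0.01 and 0.01 m and z of thick_center in the frame of tray_seat between 0.004 and 0.01 m and angle between the z axis of each of thick_center, thin_center and the z axis of tray_seat, either way round below 0.06 rad and angle between the x axis of each of thick_center, thin_center and the x axis of tray_seat, either way round below 0.14 rad and x of thin_center in the frame of tray_seat between -0.012 and 0.002 m and y of thin_center in the frame of tray_seat between -0.01 and 0.01 m and z of thin_center in the frame of tray_seat between 0.016 and 0.022 m and contact force between the fingers and thin below 0.05 N and linear speed of thin below 0.02 m/s and distance between tray_seat and tile_center above 0.08 m), for 0.2 s.
4. the thin plate is pressed with the fingers so that the tray sinks 3 mm or more, the plates staying flat and nothing yet upon it (x of thick_center in the frame of tray_seat between -0.012 and 0.002 m and y of thick_center in the frame of tray_seat between -0.01 and 0.01 m and z of thick_center in the frame of tray_seat between 0.004 and 0.01 m and angle between the z axis of each of thick_center, thin_center and the z axis of tray_seat, either way round below 0.06 rad and angle between the x axis of each of thick_center, thin_center and the x axis of tray_seat, either way round below 0.14 rad and x of thin_center in the frame of tray_seat between -0.012 and 0.002 m and y of thin_center in the frame of tray_seat between -0.01 and 0.01 m and z of thin_center in the frame of tray_seat between 0.016 and 0.022 m and value of joint tray above 0.003 m and contact force between the fingers and thin above 1 N and distance between tray_seat and tile_center above 0.08 m), for 0.2 s.
At the end, for the whole second after the job is handed in: Thick plate on the tray, thin plate on it, tile piece on top: decorated face up; each flat within 0.06 rad, square within 0.14 rad, lower edge within 10 mm of the fence, within 10 mm of the middle line, height within 3 mm, let go and at rest; tray up again within 2 mm (x of thick_center in the frame of tray_seat between -0.012 and 0.002 m and y of thick_center in the frame of tray_seat between -0.01 and 0.01 m and z of thick_center in the frame of tray_seat between 0.004 and 0.01 m and angle between the z axis of each of thick_center, thin_center, tile_center and the z axis of tray_seat, either way round below 0.06 rad and angle between the x axis of each of thick_center, thin_center, tile_center and the x axis of tray_seat, either way round below 0.14 rad and x of thin_center in the frame of tray_seat between -0.012 and 0.002 m and y of thin_center in the frame of tray_seat between -0.01 and 0.01 m and z of thin_center in the frame of tray_seat between 0.016 and 0.022 m and x of tile_center in the frame of tray_seat between -0.017 and -0.003 m and y of tile_center in the frame of tray_seat between -0.01 and 0.01 m and z of tile_center in the frame of tray_seat between 0.027 and 0.033 m and angle between tile_center's own z axis and vertical below 0.9 rad and contact force between the fingers and thick below 0.05 N and linear speed of each of thick, thin, tile below 0.02 m/s and contact force between the fingers and thin below 0.05 N and contact force between the fingers and tile below 0.05 N and value of joint tray below 0.002 m); the robot touches nothing.
It fails at once if the tray is driven down to its stop (11 mm or more) (value of joint tray above 0.011 m).
It fails at once if a plate or the tile is dropped (untouched by the fingers it moves faster than 0.6 m/s) or let flop down (over the tray and untouched by the fingers, it leans more than 0.25 rad from the tray's slope) ((contact force between the fingers and thick below 0.05 N and (linear speed of thick above 0.6 m/s or (angle between the z axis of thick_center and the z axis of tray_seat, either way round above 0.25 rad and distance between thick_center and tray_seat below 0.07 m))) or (contact force between the fingers and thin below 0.05 N and (linear speed of thin above 0.6 m/s or (angle between the z axis of thin_center and the z axis of tray_seat, either way round above 0.25 rad and distance between thin_center and tray_seat below 0.07 m))) or (contact force between the fingers and tile below 0.05 N and (linear speed of tile above 0.6 m/s or (angle between the z axis of tile_center and the z axis of tray_seat, either way round above 0.25 rad and distance between tile_center and tray_seat below 0.07 m)))).
It fails at once if the dispenser, tub or bottle is shifted by more than 20 mm (distance of any of dispenser, tub, bottle from where it was at the start of the episode above 0.02 m).
It also fails if it takes over 72 s, if anything falls off the work surface, if the arm or the gripper's body presses on something with over 40 N, if the wrist force passes 120 N, or if a joint passes its speed limit or range.

ROBOT

A 6-joint arm with a two-finger parallel gripper is mounted at the origin on the work surface. World frame = base frame: x ahead of the robot, y to its left, z up, the work surface at z = 0. Lengths are in m, angles in rad, forces in N, time in s.
With the tool pointing down it reaches from about 0.275 to 0.875 m from the base axis. Payload 12.5 kg.
Tool frame: the origin (TCP) lies at the very end of the fingers, on their centre line; the grasp point (between the pads) lies 19 mm behind it; x points along the fingers, y is the direction in which the jaws open and shut, and the axes are right-handed (so a half turn about x gives the same grasp; the last joint's range is limited). The gripper opens to 85 mm and grips with 20 to 120 N. Pads are 22 mm wide; open, the fingers measure 114 mm over their backs; the gripper's body (76 mm by 85 mm) begins 54 mm behind the grasp point. The pads swing forward as they close: fully open they stand 13 mm farther back than shut.
Start: joints at [-1.338, 0.351, 1.652, -0, 1.139, -0.085], TCP at [0.172, -0.522, 0.231] pointing down, gripper open.
Joint ranges: [-2.75, 2.75], [-0.79, 2.1], [0.01, 2.65], [-1.57, 4.71], [0.07, 3.14], [-2.87, 2.87]. Speed limits (rad/s): [2.22, 2.22, 2.79, 3.14, 3.14, 3.14].

INTERFACE

Orientations are given as a 3x3 rotation matrix whose columns are the frame's x, y, z axes.
In Python, from bench import manip gives the robot as it stands. Calls block until the motion is done:
- manip.move_ptp(position, orientation): joint-space move of the TCP to a pose.
- manip.move_l(position, attitude=None, max_speed=0.15): straight line of the TCP; attitude=None keeps the orientation; max_speed is the mean speed in m/s.
- manip.move_j(angles): joint-space move.
- manip.set_gripper(opening, effort=None): opening from 0.0 (shut) to 1.0 (fully open); effort is the grip in N (None keeps the last); returns when the fingers have stopped.
- manip.dwell(seconds).
- manip.inverse_kinematics(position, orientation): joint angles nearest the present ones, or None.
- manip.grab_frame(name): name is "scene" or "top"; returns (picture, depth): 400x640x3 uint8, red, green, blue; 400x640 float32, m along the optical axis (not along the pixel's ray), 0 where there is no reading.
- manip.get_calibration(name): a dict with "camera_matrix" (3x3 intrinsics, pixels), "R" (3x3) and "t" (3): a world point X has camera coordinates R X + t. Camera axes: x right, y down, z forward; pixel columns grow to the right and rows downward; lengths in m; the calibration is good to about 2 mm. A picture is of the moment at which its call begins. get_calibration takes no time and is no camera call.
A pose or a line that the arm cannot do raises manip.Unreachable and nothing moves.
- manip.sign_off(): hands the job in, once; it reports no verdict.
Trained networks look in the newest picture that a camera, given by its name, has taken for a name from the list of things; names that differ only in an ending like _2 or _b are one class to them, and where a whole thing is asked for, a point or a joint stands for the part that bears it (a point fixed in the world has none). Each returns a list of dicts, best first, with "confidence" (0 to 1); they miss things now and then, are a little off and sometimes report something else, mostly with a low value. They report only what shows in the picture. A call takes as long as a camera call. They do not tell look-alikes from the thing itself.
- manip.look_for(camera, name): "at" ([x, y, z] in m, in world coordinates, good to about 4 mm: the middle of the surface that is visible of it).
Readings, each from a call of its own:
- manip.current_time(): time.
- manip.current_qpos(): joint angles.
- manip.current_joint_vel(): joint speeds.
- manip.current_joint_torque(): joint torques, N m.
- manip.current_ee_pos(): TCP position.
- manip.current_tcp_rot(): TCP orientation.
- manip.current_force(): force on the tool from outside, world axes, zero at the start.
- manip.current_ft_torque(): the same for the moment, N m.
- manip.current_grip_width(): opening from 0.0 (shut) to 1.0 (fully open).
Only numpy, scipy, OpenCV 4.12 (cv2) and the standard library are available. Lean on these libraries where they do the work, as an engineer would, in place of code of your own. Each camera call takes 0.05 s, during which the arm holds its last target.

## Working session

There is one attempt and no reset: what is moved stays moved. The work goes in short steps, each a Python script; the robot and the scene stay as the last script left them, time stands still between calls to the robot, and variables do not carry over. Pictures are saved under pics/ and viewed, and the job is handed in when it is done.

```bash
mkdir -p pics; ls; cat > h.py <<'E'
import numpy as np, cv2
from bench import manip as m
def snap(n,f):
    im,d=m.grab_frame(n); cv2.imwrite(f'pics/{f}.png',im[:,:,::-1]); np.save(f'pics/{f}.npy',d); return im,d
def unproj(n,u,v,d):
    c=m.get_calibration(n);K=np.array(c['camera_matrix']);p=np.array([(u-K[0,2])/K[0,0],(v-K[1,2])/K[1,1],1])*d
    return np.array(c['R']).T@(p-np.array(c['t']))
def cloud(n,d):
    c=m.get_calibration(n);K=np.array(c['camera_matrix'])
    v,u=np.mgrid[:d.shape[0],:d.shape[1]]
    P=np.stack([(u-K[0,2])/K[0,0]*d,(v-K[1,2])/K[1,1]*d,d],-1)
    return (P-np.array(c['t']))@np.array(c['R'])
E
python3 - <<'E'
from h import *
np.set_printoptions(precision=3,suppress=True)
for n in ['scene','top']:
    snap(n,n+'0')
    c=m.get_calibration(n); print(n,c)
    for k in ['tray_seat','stand','thick_center','thin_center','tile_center','dispenser','tub','bottle']:
        r=m.look_for(n,k)
        for q in r[:4]:
            p=np.array(c['R'])@np.array(q['at'])+c['t']; uv=np.array(c['camera_matrix'])@p; print(n,k,round(q['confidence'],2),np.array(q['at']),(uv[:2]/uv[2]).round())
print(m.current_time())
E
```

```text
pics
scene {'camera_matrix': array([[439.064,   0.   , 315.504],
       [  0.   , 439.064, 198.19 ],
       [  0.   ,   0.   ,   1.   ]]), 'R': array([[-0.41 ,  0.912,  0.002],
       [ 0.734,  0.332, -0.593],
       [-0.542, -0.242, -0.805]]), 't': array([ 0.309, -0.382,  1.572])}
scene tray_seat 0.79 [ 0.65  -0.176  0.077] [272. 195.]
scene stand 0.9 [ 0.693 -0.173  0.054] [266. 212.]
scene thick_center 0.77 [0.49  0.057 0.012] [370. 194.]
scene thick_center 0.44 [ 0.709 -0.387  0.055] [197. 190.]
scene thin_center 0.69 [0.474 0.292 0.011] [451. 218.]
scene thin_center 0.34 [ 0.708 -0.387  0.058] [197. 189.]
scene tile_center 0.91 [0.624 0.157 0.01 ] [388. 243.]
scene tile_center 0.83 [0.603 0.269 0.011] [430. 252.]
scene tile_center 0.63 [0.828 0.138 0.014] [354. 305.]
scene tile_center 0.58 [ 0.813 -0.019  0.019] [299. 276.]
scene dispenser 0.62 [ 0.367 -0.399  0.042] [253. 116.]
scene tub 0.96 [0.754 0.278 0.099] [425. 287.]
scene tub 0.63 [ 0.658 -0.183  0.076] [269. 196.]
scene tub 0.5 [0.49  0.056 0.014] [370. 194.]
scene bottle 0.83 [ 0.711 -0.39   0.056] [195. 190.]
top {'c
[... 260 characters left out ...]
1.268])}
top tray_seat 0.85 [ 0.651 -0.186  0.077] [367. 170.]
top stand 0.65 [ 0.648 -0.181  0.069] [365. 171.]
top thick_center 0.61 [0.485 0.049 0.017] [292. 223.]
top thick_center 0.34 [ 0.693 -0.391  0.064] [432. 158.]
top thin_center 0.7 [0.472 0.293 0.009] [216. 226.]
top thin_center 0.24 [ 0.655 -0.185  0.077] [367. 168.]
top tile_center 0.97 [0.821 0.135 0.017] [268. 121.]
top tile_center 0.84 [ 0.804 -0.027  0.018] [317. 126.]
top tile_center 0.73 [0.619 0.158 0.013] [259. 181.]
top tile_center 0.69 [0.6   0.269 0.011] [225. 187.]
top dispenser 0.86 [ 0.355 -0.404  0.029] [435. 267.]
top tub 0.91 [0.741 0.278 0.102] [217. 137.]
top bottle 0.47 [ 0.691 -0.393  0.063] [432. 159.]
0.9
```

```bash
python3 - <<'E'
import cv2
im=cv2.imread('pics/top0.png'); c=im[90:290,180:460]; cv2.imwrite('pics/top0c.png',cv2.resize(c,None,fx=2.8,fy=2.8,interpolation=cv2.INTER_CUBIC))
E
```

```text
(no output)
```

View pics/scene0.png

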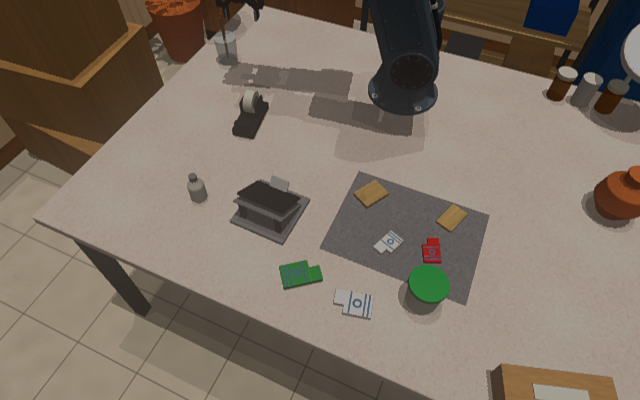

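View pics/top0c.png

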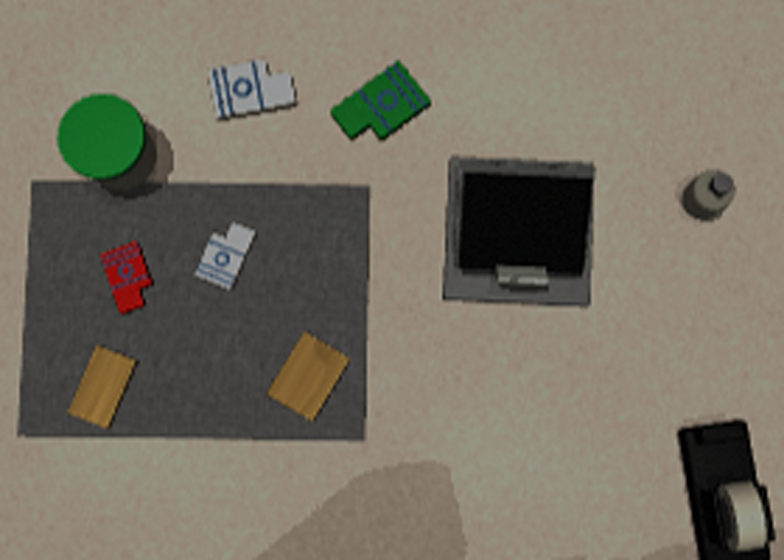

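The scene shows several tile-like pieces: small white (388,243), large white (354,305), green (301,273) and red (431,251). The task rules out green and red and asks for the smaller of its colour, so it is the small white one on the mat (top image about (259,181)). The thick plate is at (370,194), the thin one at (451,218) and the tray at (270,195). I'll rectify both views to measure poses and make an enlarged crop.

```bash
cat >> h.py <<'E'
def rectify(n,im,z,x0,y0,w=0.16,s=0.0005):
    """world-aligned patch at height z: row->-x ... returns img, px->world"""
    c=m.get_calibration(n);K=np.array(c['camera_matrix']);R=np.array(c['R']);t=np.array(c['t'])
    N=int(w/s); i,j=np.mgrid[:N,:N]; X=x0+w/2-i*s; Y=y0+w/2-j*s
    P=np.stack([X,Y,np.full_like(X,z)],-1)@R.T+t
    u=(P[...,0]/P[...,2]*K[0,0]+K[0,2]).astype(np.float32); v=(P[...,1]/P[...,2]*K[1,1]+K[1,2]).astype(np.float32)
    return cv2.remap(im,u,v,cv2.INTER_CUBIC)
def px2w(p,x0,y0,w=0.16,s=0.0005): return np.array([x0+w/2-p[1]*s,y0+w/2-p[0]*s])
E
cat > meas.py <<'E'
from h import *
np.set_printoptions(precision=4,suppress=True)
def run(tag,which):
    out=[]
    for n in ['top','scene']:
        im=cv2.imread(f'pics/{n}{tag}.png')[:,:,::-1].copy()
        for k,(x0,y0,z,mode) in which.items():
            r=rectify(n,im,z,x0,y0); hsv=cv2.cvtColor(r,cv2.COLOR_RGB2HSV)
            if mode=='wood': mk=((hsv[...,1]>90)&(hsv[...,2]>70)&(hsv[...,0]>8)&(hsv[...,0]<28))
            else: mk=(hsv[...,2]>135)|((hsv[...,0]>95)&(hsv[...,0]<130)&(hsv[...,1]>70)&(hsv[...,2]>70))
            mk=cv2.morphologyEx(mk.astype(np.uint8)*255,cv2.MORPH_CLOSE,np.ones((9,9)))
            mk=cv2.morphologyEx(mk,cv2.MORPH_OPEN,np.ones((9,9)))
            cs,_=cv2.findContours(mk,cv2.RETR_EXTERNAL,cv2.CHAIN_APPROX_NONE)
            c=max(cs,key=cv2.contourArea); b=cv2.boxPoints(cv2.minAreaRect(c)); W=np.array([px2w(p,x0,y0) for p in b])
            e1=W[1]-W[0];e2=W[2]-W[1]; 
            if np.linalg.norm(e2)>np.linalg.norm(e1): e1,e2=e2,e1
            print(n,k,'c',W.mean(0),'size',np.linalg.norm(e1),np.linalg.norm(e2),'yaw',np.degrees(np.arctan2(e1[1],e1[0])),'area mm2',cv2.contourArea(c)*.25)
            o=r[:,:,::-1].copy(); cv2.polylines(o,[b.astype(int)],True,(255,0,255),1); out.append(o)
    h=len(out)//2
    cv2.imwrite(f'pics/rect{tag}.png',cv2.resize(np.vstack([np.hstack(out[:h]),np.hstack(out[h:])]),None,fx=.8,fy=.8))
E
python3 - <<'E'
from meas import *
run('0',dict(thick=(.487,.053,.014,'wood'),thin=(.473,.292,.010,'wood'),tile=(.621,.158,.012,'t')))
d=np.load('pics/top0.npy'); P=cloud('top',d)
for n in ['top','scene']:
    d=np.load(f'pics/{n}0.npy'); P=cloud(n,d).reshape(-1,3); im=cv2.imread(f'pics/{n}0.png').max(2).ravel()
    s=(im<40)&(P[:,2]>.03)&(abs(P[:,0]-.65)<.1)&(abs(P[:,1]+.18)<.1)&(d.ravel()>0); Q=P[s]
    for _ in range(4):
        c=Q.mean(0); nn=np.linalg.svd(Q-c,full_matrices=False)[2][2]; nn*=np.sign(nn[2]); Q=Q[abs((Q-c)@nn)<.005]
    r=cv2.minAreaRect(((Q[:,:2])*10000).astype(np.float32))
    print(n,len(Q),c,nn,'tilt',np.degrees(np.arccos(nn[2])),'yaw uphill',np.degrees(np.arctan2(-nn[1],-nn[0])),'rect',r, 'zrange',np.percentile(Q[:,2],[1,99]))
    # fence & stand base
    up=np.r_[0.966,0]; 
    # base slab: z~.012
    s=(abs(P[:,2]-.012)<.004)&(abs(P[:,0]-.65)<.13)&(abs(P[:,1]+.18)<.12)
    r=cv2.minAreaRect((P[s][:,:2]*10000).astype(np.float32)); print('base',r)
    s=(P[:,2]>.05)&(abs(P[:,0]-.60)<.03)&(abs(P[:,1]+.18)<.06)&((P-c)@nn>.01)&(im>80); print('fence pts',s.sum(),P[s].mean(0),((P[s]-c)@nn).max(),P[s].min(0),P[s].max(0))
E
```

```text
top thick c [0.4824 0.0551] size 0.08566972 0.06372013 yaw -30.094242 area mm2 5221.625
top thin c [0.4674 0.2926] size 0.08601326 0.051557593 yaw -20.462265 area mm2 4200.25
top tile c [0.6243 0.1561] size 0.07214263 0.0440098 yaw -21.801414 area mm2 2399.25
scene thick c [0.4845 0.0572] size 0.086813726 0.06655671 yaw -29.538774 area mm2 5495.25
scene thin c [0.4686 0.293 ] size 0.08768506 0.05121828 yaw -20.603235 area mm2 4320.625
scene tile c [0.6239 0.1571] size 0.07430326 0.045747522 yaw -22.023064 area mm2 2869.375
top 1438 [ 0.6539 -0.186   0.0765] [-0.4979  0.0149  0.8671] tilt 29.876894096701317 yaw uphill -1.719778499020368 rect ((6520.2587890625, -1863.523193359375), (1401.28857421875, 974.2963256835938), 88.15489959716797) zrange [0.0485 0.1043]
base ((6433.9453125, -1816.241943359375), (2189.681884765625, 2456.293212890625), 89.52569580078125)
fence pts 69 [ 0.5943 -0.1855  0.0736] 0.03931157011762315 [ 0.5868 -0.2114  0.0592] [ 0.6025 -0.1587  0.0851]<stdin>:8: RuntimeWarning: Mean of empty slice.
  ret = um.true_divide(
Traceback (most recent call last):
IndexError: index 2 is out of bounds for axis 0 with size 0
```

View pics/rect0.png

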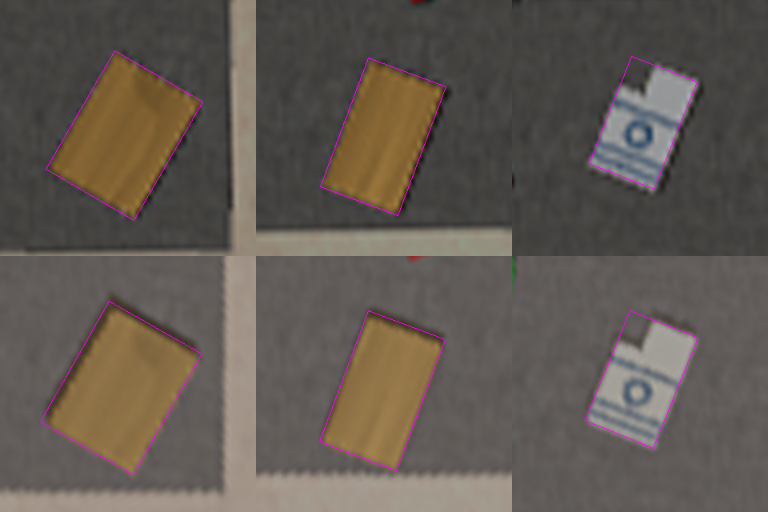

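Size and shape match: white piece with 72–74 × 44–46 mm, one notched corner at its +x end. Now the tray, cross-checked in the scene view.

```bash
python3 - <<'E'
from h import *
np.set_printoptions(precision=4,suppress=True)
for n,th in [('scene',75),('scene',90),('top',40),('top',50)]:
    d=np.load(f'pics/{n}0.npy'); P=cloud(n,d).reshape(-1,3); im=cv2.imread(f'pics/{n}0.png').max(2).ravel()
    c=np.array([.652,-.1864,.0755]); nn=np.array([-.5,.015,.866])
    s=(abs((P-c)@nn)<.005)&(abs(P[:,0]-.65)<.1)&(abs(P[:,1]+.18)<.1)&(d.ravel()>0)&(im<th); Q=P[s]
    if len(Q)<50: print(n,len(Q)); continue
    for _ in range(3):
        c=Q.mean(0); nn=np.linalg.svd(Q-c,full_matrices=False)[2][2]; nn*=np.sign(nn[2]); Q=Q[abs((Q-c)@nn)<.004]
    r=cv2.minAreaRect((Q[:,:2]*10000).astype(np.float32)); q=np.array(r[0])/1e4
    print(n,th,len(Q),nn,'yaw',np.degrees(np.arctan2(-nn[1],-nn[0])),r,'z',c[2]-((q-c[:2])@nn[:2])/nn[2])
    print(np.percentile(Q,[2,98],axis=0))
E
python3 - <<'E'
import cv2
im=cv2.imread('pics/scene0.png')[150:250,210:330]; cv2.imwrite('pics/tr.png',cv2.resize(im,None,fx=5,fy=5,interpolation=cv2.INTER_CUBIC))
E
```

```text
scene 75 989 [-0.4953  0.0176  0.8685] yaw -2.0299143082104054 ((6529.32275390625, -1843.8057861328125), (1404.64306640625, 1012.795654296875), 87.96137237548828) z 0.07571806647608265
[[ 0.6071 -0.2508  0.0489]
 [ 0.7015 -0.1163  0.1027]]
scene 90 994 [-0.4954  0.0175  0.8685] yaw -2.018397196811263 ((6520.60693359375, -1843.697998046875), (1404.72216796875, 1028.85302734375), 87.88162994384766) z 0.0752186706397806
[[ 0.6063 -0.251   0.0487]
 [ 0.7015 -0.1162  0.1027]]
top 40 1358 [-0.4967  0.013   0.8678] yaw -1.5007523483337475 ((6520.2587890625, -1863.523193359375), (1401.28857421875, 974.2963256835938), 88.15489959716797) z 0.07546548856722018
[[ 0.6072 -0.2535  0.05  ]
 [ 0.6987 -0.1194  0.1023]]
top 50 1377 [-0.4951  0.0132  0.8687] yaw -1.5221281728547775 ((6530.271484375, -1864.028564453125), (1403.953369140625, 988.7881469726562), 87.91912841796875) z 0.07602354914357928
[[ 0.607  -0.2536  0.05  ]
 [ 0.7001 -0.1194  0.1026]]
```

View pics/tr.png

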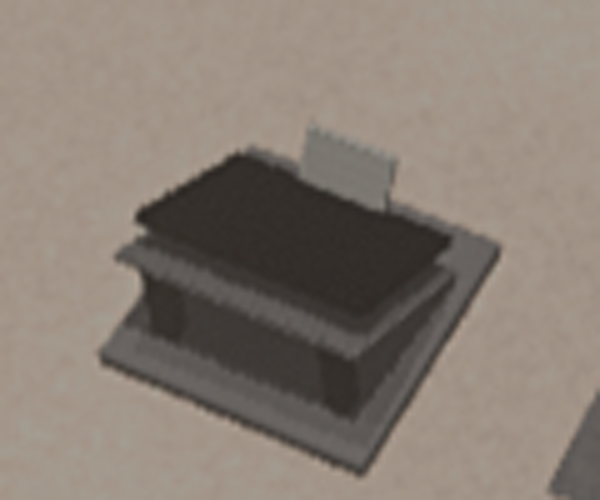

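Tray: (0.652, -0.185, 0.075), yaw -1.9°, 30° tilt. Both views agree to within 2 mm. I'll start with the thick plate.

```bash
cat >> h.py <<'E'
def Rz(a):
    return np.array([[np.cos(a),-np.sin(a),0],[np.sin(a),np.cos(a),0],[0,0,1]])
TY=np.radians(-1.9); SEAT=np.array([.652,-.1853,.075])
a=np.radians(30)
TR=Rz(TY)@np.array([[np.cos(a),0,-np.sin(a)],[0,1,0],[np.sin(a),0,np.cos(a)]])
def tool(F,s=1): return np.stack([-F[:,2],s*F[:,1],s*F[:,0]],1)   # tool for object frame F
def tp(x,y,z): return SEAT+TR@np.array([x,y,z])
OBJ=dict(thick=(np.array([.483,.0558]),np.radians(-29.9),.062,.014),thin=(np.array([.468,.2928]),np.radians(-20.5),.050,.010),tile=(np.array([.6241,.1566]),np.radians(-21.9),.046,.012))
def st(l=''):
    print(l,'t',round(m.current_time(),2),'p',np.round(m.current_ee_pos(),4),'F',np.round(m.current_force(),2),'w',round(m.current_grip_width(),3))
E
python3 - <<'E'
from h import *
np.set_printoptions(precision=3,suppress=True)
for k,(c,yw,w,t) in OBJ.items():
    for s in (1,-1):
        print(k,s,m.inverse_kinematics([*c,.1],tool(Rz(yw),s)),m.inverse_kinematics([*c,.003],tool(Rz(yw),s)))
for s in (1,-1): print('tray',s,m.inverse_kinematics(tp(-.008,0,.1),tool(TR,s)),m.inverse_kinematics(tp(-.008,0,.0),tool(TR,s)))
E
```

```text
thick 1 [ 0.019  0.427  1.925 -0.     0.789 -1.03 ] [ 0.019  0.612  1.954 -0.     0.575 -1.03 ]
thick -1 [ 0.019  0.427  1.925 -0.     0.789  2.112] [ 0.019  0.612  1.954 -0.     0.575  2.112]
thin 1 [ 0.475  0.524  1.754 -0.     0.863 -0.738] [ 0.475  0.687  1.782 -0.     0.673 -0.738]
thin -1 [ 0.475  0.524  1.754 -0.     0.863  2.403] [ 0.475  0.687  1.782 -0.     0.673  2.403]
tile 1 [ 0.174  0.665  1.496 -0.     0.981 -1.015] [ 0.174  0.803  1.522 -0.     0.817 -1.015]
tile -1 [ 0.174  0.665  1.496 -0.     0.981  2.127] [ 0.174  0.803  1.522 -0.     0.817  2.127]
tray 1 [-0.463  0.405  1.887  0.536  0.42  -2.446] [-0.424  0.619  1.8    0.701  0.3   -2.592]
tray -1 [-0.463  0.405  1.887  0.536  0.42   0.696] [-0.424  0.619  1.8    0.701  0.3    0.549]
```

```bash
python3 - <<'E'
from h import *
c,yw,w,t=OBJ['thick']; R=tool(Rz(yw),-1)
m.set_gripper(0.9,40); st('grip')
m.move_ptp([*c,.06],R); st('above')
m.move_l([*c,.022],max_speed=.1); st()
snap('scene','s1'); snap('top','t1')
m.set_gripper(0.8); st()
E
python3 - <<'E'
import cv2,numpy as np
a=cv2.imread('pics/s1.png')[120:250,290:450]; b=cv2.imread('pics/t1.png')[160:290,220:380]
cv2.imwrite('pics/v1.png',cv2.resize(np.hstack([a,b]),None,fx=2.5,fy=2.5,interpolation=cv2.INTER_CUBIC))
E
```

```text
grip t 1.16 p [ 0.1719 -0.5224  0.2313] F [-0.49  1.03 -0.49] w 0.899
above t 3.57 p [0.4833 0.0553 0.0602] F [-0.31  0.91  0.1 ] w 0.9
 t 4.1 p [0.4831 0.0557 0.0221] F [-0.2  -0.45 -0.63] w 0.898
 t 4.46 p [0.4832 0.0558 0.0223] F [ 0.6  -0.64  0.09] w 0.801
```

View pics/v1.png

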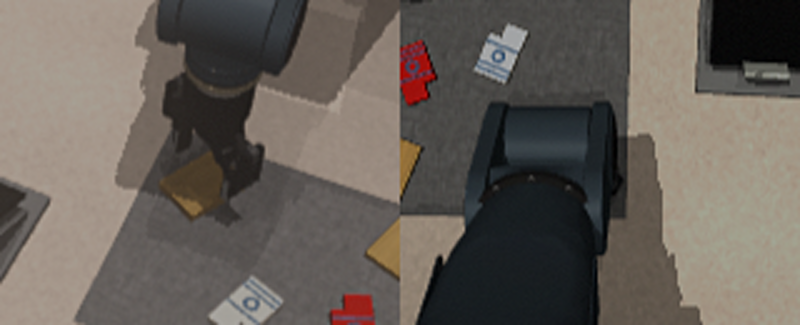

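The gripper straddles the thick plate (left half, about (205,185)). Next is a guarded descent to find where the tips touch the bench at this opening.

```bash
cat >> h.py <<'E'
def F(n=4): return np.mean([m.current_force() for _ in range(n)],0)
def guard(p0,dirn,maxd,step,thr,speed=.05,n=3,verbose=1):
    """move along dirn until reaction along -dirn rises by thr. returns travelled"""
    dirn=np.array(dirn,float); b=F(8)@(-dirn); d=0
    while d<maxd:
        d+=step; m.move_l(np.array(p0)+dirn*d,max_speed=speed); f=F(n)@(-dirn)-b
        if verbose: print(round(d*1000,1),round(f,2),end=' | ')
        if f>thr: print('contact'); return d,True
    print('none'); return d,False
E
python3 - <<'E'
from h import *
c,yw,w,t=OBJ['thick']
p=np.array([*c,.012]); m.move_l(p,max_speed=.1); st()
print(guard(p,[0,0,-1],.018,.0015,3)); st()
E
```

```text
t 4.71 p [0.4826 0.0558 0.0116] F [ 0.53 -0.26 -0.11] w 0.803
1.5 0.4 | 3.0 0.31 | 4.5 -0.77 | 6.0 0.06 | 7.5 0.8 | 9.0 -0.01 | 10.5 0.41 | 12.0 0.17 | 13.5 -0.17 | 15.0 0.41 | 16.5 -0.11 | 18.0 -0.1 | none
(0.018, False)
 t 7.71 p [ 0.4829  0.0558 -0.0061] F [-0.33 -0.43 -0.21] w 0.798
```

```bash
python3 - <<'E'
from h import *
m.set_gripper(0.0,40); st('closed'); print(F(8))
c,yw,w,t=OBJ['thick']
m.move_l([*c,.06],max_speed=.1); st('up'); print(F(8))
snap('scene','s2')
E
python3 - <<'E'
import cv2,numpy as np
a=cv2.imread('pics/s2.png')[110:240,290:450]
cv2.imwrite('pics/v2.png',cv2.resize(a,None,fx=4,fy=4,interpolation=cv2.INTER_CUBIC))
E
```

```text
closed t 7.95 p [ 0.4833  0.0559 -0.0053] F [-2.73  1.93 13.26] w 0.714
[-2.72843148  1.92605989 13.25759652]
up t 8.76 p [0.4826 0.0558 0.0596] F [-0.08  0.72 -1.06] w 0.713
[-0.07594112  0.72445205 -1.05837733]
```

View pics/v2.png

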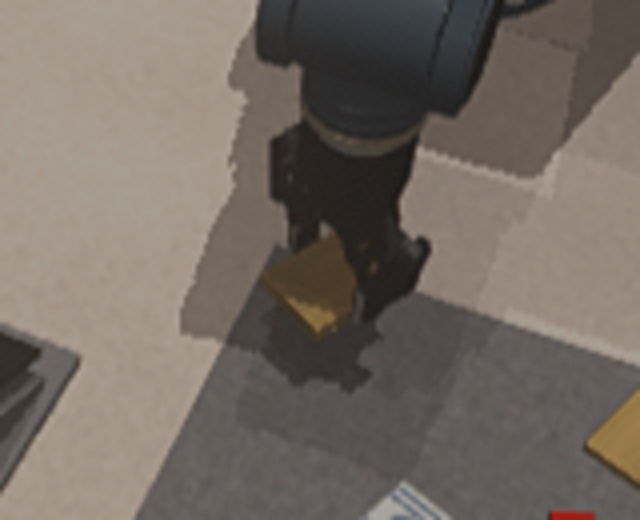

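The plate is held (width 0.714 ≈ 61 mm). The 13 N on closing puts the tips flush with the plate's underside at TCP -5.3 mm. Now I carry it to the tray.

```bash
python3 - <<'E'
from h import *
c,yw,w,t=OBJ['thick']
m.move_l([*c,.17],max_speed=.25)
Rt=tool(TR,-1)
m.move_ptp(tp(-.005,0,.07),Rt); st('over')
m.move_l(tp(-.005,0,.020),max_speed=.1); m.dwell(.1); st('near')
snap('scene','s3'); snap('top','t3')
E
python3 - <<'E'
import cv2,numpy as np
a=cv2.imread('pics/s3.png')[120:250,200:360]; b=cv2.imread('pics/t3.png')[100:230,290:450]
cv2.imwrite('pics/v3.png',cv2.resize(np.hstack([a,b]),None,fx=2.5,fy=2.5,interpolation=cv2.INTER_CUBIC))
E
```

```text
over t 10.7 p [ 0.6124 -0.1833  0.1324] F [-0.05 -0.21 -0.76] w 0.712
near t 11.45 p [ 0.6378 -0.1849  0.0905] F [ 0.22  0.29 -1.14] w 0.719
```

View pics/v3.png

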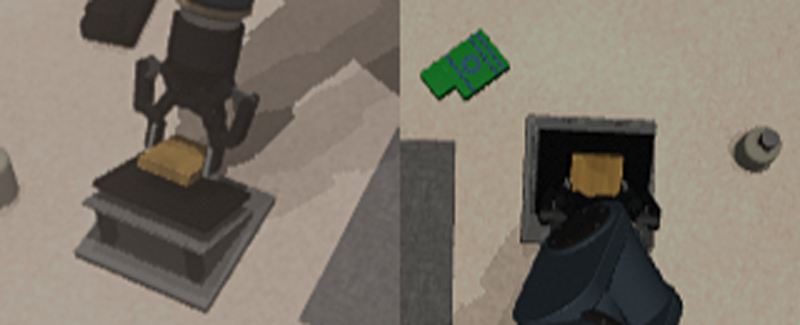

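```bash
cat >> h.py <<'E'
def F(n=4,dt=.02):
    o=[]
    for i in range(n):
        o.append(m.current_force()); m.dwell(dt)
    return np.mean(o,0)
E
python3 - <<'E'
from h import *
N=TR[:,2];X=TR[:,0]
p=tp(-.005,0,.001); m.move_l(p,max_speed=.06)
print(guard(p,-N,.010,.001,1.8,n=2)); st()
E
```

```text
1.0 0.27 | 2.0 -0.2 | 3.0 -0.73 | 4.0 0.35 | 5.0 -0.18 | 6.0 1.98 | contact
(0.006, True)
 t 13.85 p [ 0.6502 -0.1852  0.0683] F [-1.    0.36  1.6 ] w 0.713
```

Contact came at TCP -5 mm, as predicted. Now I slide it gently down to the fence.

```bash
python3 - <<'E'
from h import *
X=TR[:,0]
p=tp(-.005,0,-.0047); m.move_l(p,max_speed=.03)
d,ok=guard(p,-X,.006,.001,2.2,n=2); st()
if ok: m.move_l(p-X*(d-.0005),max_speed=.03)
m.set_gripper(.80); st('released'); m.dwell(.3)
q=np.array(m.current_ee_pos()); m.move_l(q+TR[:,2]*.045,max_speed=.15); st('up')
m.set_gripper(0.0); st()
snap('scene','s4'); snap('top','t4')
E
python3 - <<'E'
import cv2,numpy as np
a=cv2.imread('pics/s4.png')[120:250,200:360]; b=cv2.imread('pics/t4.png')[100:230,290:450]
cv2.imwrite('pics/v4.png',cv2.resize(np.hstack([a,b]),None,fx=2.5,fy=2.5,interpolation=cv2.INTER_CUBIC))
E
```

```text
1.0 -0.2 | 2.0 -0.07 | 3.0 0.05 | 4.0 2.63 | contact
 t 15.37 p [ 0.647  -0.1852  0.0668] F [3.7  1.29 1.02] w 0.713
released t 15.86 p [ 0.6467 -0.1851  0.0665] F [-0.09  0.16  1.21] w 0.801
up t 16.61 p [ 0.6247 -0.1845  0.1057] F [ 0.9  -0.08 -0.15] w 0.801
 t 17.26 p [ 0.6245 -0.1844  0.1055] F [-0.51 -0.59  0.71] w 0.0
```

View pics/v4.png

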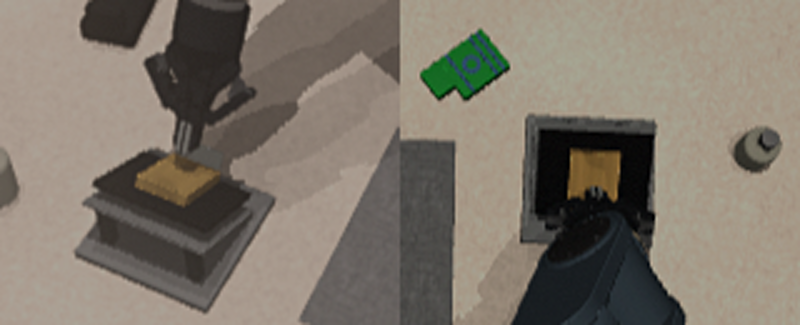

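```bash
cat >> h.py <<'E'
def check(f,h,lo=None,cond='wood'):
    for n,pre in (('scene','s'),('top','t')):
        d=np.load(f'pics/{pre}{f}.npy'); im=cv2.imread(f'pics/{pre}{f}.png'); hsv=cv2.cvtColor(im,cv2.COLOR_BGR2HSV)
        P=(cloud(n,d)-SEAT)@TR
        mk=(hsv[...,1]>90)&(hsv[...,0]>8)&(hsv[...,0]<28) if cond=='wood' else (im.min(2)>70)
        s=mk&(abs(P[...,2]-h)<.005)&(abs(P[...,0])<.07)&(abs(P[...,1])<.06); Q=P[s]
        if len(Q)<20: print(n,len(Q)); continue
        c=Q.mean(0); nn=np.linalg.svd(Q-c,full_matrices=False)[2][2]; nn*=np.sign(nn[2])
        print(n,len(Q),'x',np.percentile(Q[:,0],[1,99]),'y',np.percentile(Q[:,1],[1,99]),'ymid',np.percentile(Q[:,1],[1,99]).mean().round(4),'z',np.median(Q[:,2]).round(4),'tilt deg',np.degrees(np.arctan2(nn[:2],nn[2])).round(1), 'rect', cv2.minAreaRect((Q[:,:2]*1e3).astype(np.float32)))
E
python3 - <<'E'
from h import *
np.set_printoptions(precision=4,suppress=True)
check('4',.014)
p=tp(-.005,0,.020); m.move_l(p,max_speed=.06)
d,ok=guard(p,-TR[:,2],.012,.001,1.8,n=2); st()
if ok:
    m.move_l(p-TR[:,2]*(d+.003),max_speed=.03); print(F(4)@TR[:,2])
E
```

```text
scene 348 x [-0.0503  0.0346] y [-0.0297  0.0316] ymid 0.001 z 0.0143 tilt deg [0.7 0.5] rect ((-7.737850189208984, 0.4612579345703125), (64.03793334960938, 87.6901626586914), 88.93354797363281)
top 323 x [-0.0247  0.035 ] y [-0.0307  0.0299] ymid -0.0004 z 0.0142 tilt deg [0.3 0. ] rect ((5.145023345947266, -0.5179786682128906), (62.59030532836914, 61.89664077758789), 1.5971776247024536)
1.0 -0.38 | 2.0 -0.13 | 3.0 -0.19 | 4.0 -0.62 | 5.0 -0.59 | 6.0 1.51 | 7.0 2.24 | contact
 t 19.97 p [ 0.6412 -0.185   0.0838] F [-1.46 -0.82  2.98] w 0.003
5.258505462663092
```

```bash
python3 - <<'E'
from h import *
np.set_printoptions(precision=4,suppress=True)
m.move_l(tp(-.005,0,.0083),max_speed=.03); print(F(6)@TR[:,2]); m.dwell(.35); st()
snap('scene','s5')
m.move_l(tp(-.005,0,.018),max_speed=.04); m.move_l(tp(-.005,0,.09),max_speed=.2)
c,yw,w,t=OBJ['thin']; R=tool(Rz(yw),-1)
m.move_l(tp(-.005,0,.12),max_speed=.25)
m.set_gripper(.72)
m.move_ptp([*c,.10],R); st()
snap('scene','s6'); snap('top','t6'); check('6',.014)
E
```

```text
6.399624659831108
 t 20.98 p [ 0.6436 -0.1851  0.0799] F [-2.43  0.68  4.62] w -0.0
 t 24.61 p [0.4684 0.2923 0.1001] F [-0.64 -0.06  0.06] w 0.721
scene 348 x [-0.049   0.0344] y [-0.0301  0.0318] ymid 0.0008 z 0.014 tilt deg [0.7 0.6] rect ((-7.633663177490234, 0.19096755981445312), (87.16813659667969, 63.34819412231445), 0.2203124761581421)
top 517 x [-0.0504  0.0346] y [-0.0306  0.0298] ymid -0.0004 z 0.0144 tilt deg [0.1 0. ] rect ((-7.8382110595703125, -0.6669654846191406), (62.78607177734375, 86.68486022949219), 89.53900909423828)
```

The press gave about 6 mm at 6.4 N. Both views put the thick plate at x -7.7 mm, y ≈ 0, and flat. Now the thin plate.

```bash
python3 - <<'E'
from h import *
np.set_printoptions(precision=4,suppress=True)
c,yw,w,t=OBJ['thin']
m.move_l([*c,.02],max_speed=.15)
m.move_l([*c,-.0015],max_speed=.05); st('down')
m.set_gripper(0.0,40); st('closed')
m.move_l([*c,.03],max_speed=.1); st()
m.move_l([*c,.17],max_speed=.25)
m.move_ptp(tp(-.005,0,.08),tool(TR,-1)); st('over')
m.move_l(tp(-.005,0,.035),max_speed=.1)
snap('scene','s7'); snap('top','t7')
E
python3 - <<'E'
import cv2,numpy as np
a=cv2.imread('pics/s7.png')[120:250,200:360]; b=cv2.imread('pics/t7.png')[100:230,290:450]
cv2.imwrite('pics/v7.png',cv2.resize(np.hstack([a,b]),None,fx=2.5,fy=2.5,interpolation=cv2.INTER_CUBIC))
E
```

```text
down t 25.98 p [ 0.468   0.2928 -0.0016] F [-0.42 -0.15 -0.18] w 0.721
closed t 26.25 p [ 0.4682  0.2929 -0.001 ] F [-1.37 -0.37  5.56] w 0.573
 t 26.72 p [0.468  0.2928 0.0301] F [ 0.39 -0.75 -0.08] w 0.569
over t 29.23 p [ 0.6078 -0.1831  0.1415] F [0.18 0.06 0.33] w 0.57
```

View pics/v7.png

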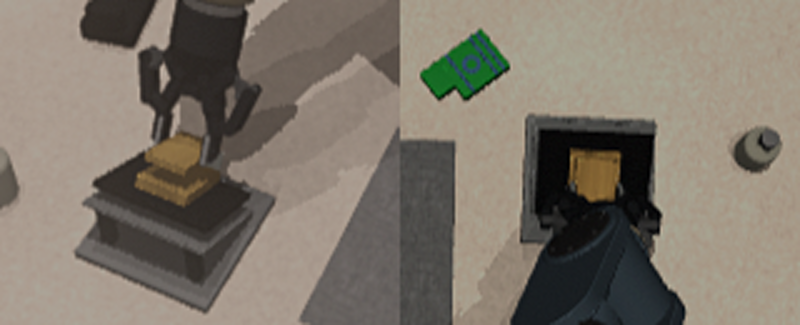

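The thin plate is held square. It should touch at TCP ≈ 13 mm above the tray.

```bash
python3 - <<'E'
from h import *
N=TR[:,2];X=TR[:,0]
p=tp(-.005,0,.017); m.move_l(p,max_speed=.08)
d,ok=guard(p,-N,.008,.001,1.8,n=2); st()
if ok:
    p=p-N*(d-.0004); m.move_l(p,max_speed=.03)
    e,ok2=guard(p,-X,.006,.001,2.0,n=2); st()
E
```

```text
1.0 -0.99 | 2.0 -0.04 | 3.0 -0.58 | 4.0 1.49 | 5.0 2.8 | contact
 t 31.85 p [ 0.6417 -0.185   0.083 ] F [-0.95  0.74  1.86] w 0.569
1.0 -0.64 | 2.0 -0.83 | 3.0 0.36 | 4.0 6.91 | contact
 t 33.37 p [ 0.6388 -0.1849  0.0819] F [4.95 1.94 4.72] w 0.571
```

```bash
python3 - <<'E'
from h import *
np.set_printoptions(precision=4,suppress=True)
N=TR[:,2]
m.move_l(tp(-.0083,0,.0125),max_speed=.03)
m.set_gripper(.68); st('released'); m.dwell(.3)
m.move_l(tp(-.0083,0,.06),max_speed=.15); m.set_gripper(0.0); st()
snap('scene','s8'); snap('top','t8'); check('8',.024)
p=tp(-.005,0,.030); m.move_l(p,max_speed=.08)
d,ok=guard(p,-N,.011,.001,1.8,n=2); st()
E
```

```text
released t 33.88 p [ 0.6379 -0.1847  0.0809] F [-0.43  0.16  0.56] w 0.685
 t 35.23 p [ 0.6148 -0.1841  0.1227] F [-0.16  0.83 -0.56] w -0.004
scene 281 x [-0.0502  0.0342] y [-0.0237  0.0262] ymid 0.0012 z 0.024 tilt deg [0.6 0.5] rect ((-9.319881439208984, 1.5399665832519531), (51.48131561279297, 89.90351867675781), 89.91552734375)
top 276 x [-0.0265  0.0345] y [-0.0254  0.0238] ymid -0.0008 z 0.0244 tilt deg [-0.1 -0.4] rect ((3.096586227416992, -1.489013671875), (64.53239440917969, 52.31949996948242), 3.462132215499878)
1.0 -0.63 | 2.0 0.03 | 3.0 -0.37 | 4.0 0.53 | 5.0 -0.16 | 6.0 1.17 | 7.0 2.33 | contact
 t 37.97 p [ 0.6362 -0.1848  0.0925] F [-0.18  0.36  1.34] w 0.001
```

Thin plate is flat and square at 24 mm. I'll press it, then fetch the tile.

```bash
python3 - <<'E'
from h import *
np.set_printoptions(precision=4,suppress=True)
m.move_l(tp(-.005,0,.0183),max_speed=.03); print(F(6)@TR[:,2]); m.dwell(.35); st()
m.move_l(tp(-.005,0,.028),max_speed=.04); m.move_l(tp(-.005,0,.12),max_speed=.25)
c,yw,w,t=OBJ['tile']; R=tool(Rz(yw),-1)
m.set_gripper(.70)
m.move_ptp([*c,.10],R); st()
snap('scene','s9'); snap('top','t9'); check('9',.024)
m.move_l([*c,.03],max_speed=.15)
snap('scene','s10')
m.move_l([*c,.0025],max_speed=.05); st('down')
m.set_gripper(0.0,40); st('closed')
E
python3 - <<'E'
import cv2,numpy as np
a=cv2.imread('pics/s10.png')[170:300,310:470]; b=cv2.imread('pics/s9.png')[120:250,200:360]
cv2.imwrite('pics/v10.png',cv2.resize(np.hstack([a,b]),None,fx=2.5,fy=2.5,interpolation=cv2.INTER_CUBIC))
E
```

```text
6.052778442064345
 t 38.73 p [ 0.6386 -0.1849  0.0884] F [-3.43  1.18  5.48] w -0.004
 t 41.55 p [0.6242 0.1559 0.1001] F [-0.21 -0.29 -0.02] w 0.704
scene 281 x [-0.0485  0.0349] y [-0.024   0.0261] ymid 0.0011 z 0.0243 tilt deg [0.9 0.8] rect ((-7.318397521972656, 1.2060661315917969), (50.956993103027344, 87.3827133178711), 89.62447357177734)
top 432 x [-0.0497  0.0347] y [-0.0256  0.0243] ymid -0.0007 z 0.0242 tilt deg [-0.  1.] rect ((-7.852817535400391, 0.10101127624511719), (59.8563346862793, 86.66417694091797), 89.25276947021484)
down t 43.02 p [0.6242 0.1566 0.0025] F [-0.62 -0.22  0.6 ] w 0.7
closed t 43.29 p [0.6245 0.1567 0.0031] F [-0.28  0.14  5.22] w 0.52
```

View pics/v10.png

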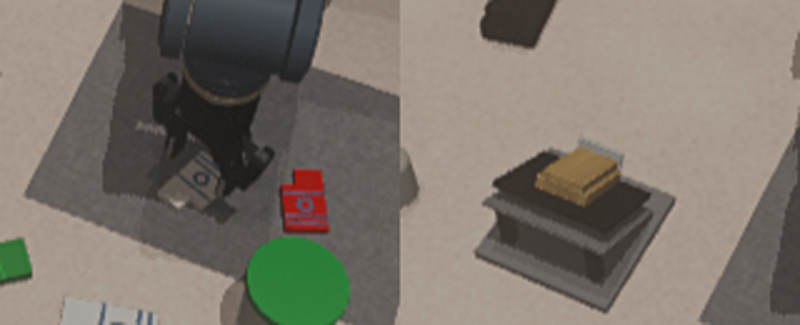

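```bash
python3 - <<'E'
from h import *
np.set_printoptions(precision=4,suppress=True)
c,yw,w,t=OBJ['tile']
m.move_l([*c,.03],max_speed=.1); st()
m.move_l([*c,.17],max_speed=.25)
m.move_ptp(tp(-.010,0,.09),tool(TR,-1)); st('over')
m.move_l(tp(-.010,0,.048),max_speed=.1)
snap('scene','s11'); snap('top','t11')
E
python3 - <<'E'
import cv2,numpy as np
a=cv2.imread('pics/s11.png')[120:250,200:360]; b=cv2.imread('pics/t11.png')[100:230,290:450]
cv2.imwrite('pics/v11.png',cv2.resize(np.hstack([a,b]),None,fx=2.5,fy=2.5,interpolation=cv2.INTER_CUBIC))
E
```

```text
t 43.72 p [0.6244 0.1566 0.0307] F [-0.98  0.08 -1.48] w 0.52
over t 45.73 p [ 0.5985 -0.1828  0.1474] F [ 1.2   0.27 -1.12] w 0.521
```

View pics/v11.png

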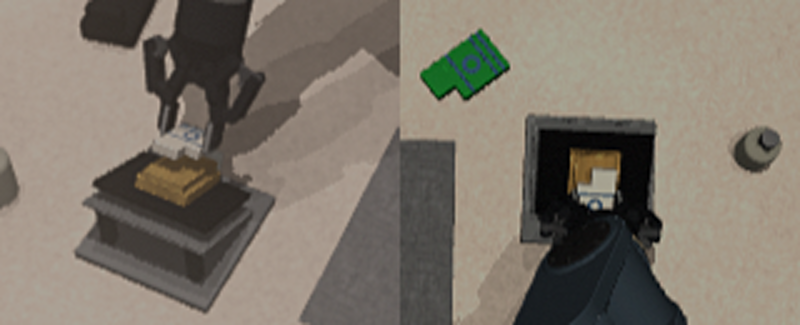

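The tile is held decorated side up and square, with its full-width end downhill. I'll lower it onto the stack.

```bash
python3 - <<'E'
from h import *
N=TR[:,2];X=TR[:,0]
p=tp(-.010,0,.031); m.move_l(p,max_speed=.08)
d,ok=guard(p,-N,.008,.001,1.6,n=3); st()
if ok:
    p=p-N*(d-.0004); m.move_l(p,max_speed=.03)
    e,ok2=guard(p,-X,.007,.001,2.0,n=2); st()
E
```

```text
1.0 0.03 | 2.0 -0.31 | 3.0 -0.35 | 4.0 0.69 | 5.0 2.17 | contact
 t 48.4 p [ 0.6304 -0.1846  0.0926] F [-0.88  0.66  1.1 ] w 0.526
1.0 0.19 | 2.0 -0.96 | 3.0 -0.32 | 4.0 2.62 | contact
 t 49.92 p [ 0.627  -0.1845  0.0912] F [1.96 1.03 3.02] w 0.522
```

```bash
python3 - <<'E'
from h import *
np.set_printoptions(precision=4,suppress=True)
m.move_l(tp(-.0135,0,.0264),max_speed=.03)
m.set_gripper(.64); st('released'); m.dwell(.3)
m.move_l(tp(-.0135,0,.075),max_speed=.12)
m.move_l(tp(-.0135,0,.13),max_speed=.25)
m.move_j([-1.338,0.351,1.652,0,1.139,-0.085]); st('home')
snap('scene','s12'); snap('top','t12'); check('12',.036,cond='w'); check('12',.024); check('12',.014)
E
python3 - <<'E'
import cv2,numpy as np
a=cv2.imread('pics/s12.png')[140:240,210:330]; b=cv2.imread('pics/t12.png')[120:220,310:430]
cv2.imwrite('pics/v12.png',cv2.resize(np.hstack([a,b]),None,fx=3.3,fy=3.3,interpolation=cv2.INTER_CUBIC))
E
```

```text
released t 50.43 p [ 0.6268 -0.1844  0.0908] F [-0.27  0.51  0.07] w 0.637
home t 53.55 p [ 0.1724 -0.522   0.2308] F [-0.41  0.2   0.43] w 0.64
scene 219 x [-0.056   0.0245] y [-0.0225  0.025 ] ymid 0.0013 z 0.036 tilt deg [0.4 1.5] rect ((-15.58517837524414, -0.7928962707519531), (52.96255874633789, 82.18287658691406), 87.38447570800781)
top 315 x [-0.0543  0.024 ] y [-0.0235  0.0219] ymid -0.0008 z 0.0363 tilt deg [-0.6 -1.1] rect ((-15.590110778808594, -1.5817317962646484), (80.19178771972656, 52.643516540527344), 0.5305733680725098)
scene 118 x [-0.0445  0.0357] y [-0.023   0.0269] ymid 0.0019 z 0.0237 tilt deg [0.8 1.2] rect ((4.0164794921875, 16.124530792236328), (42.77791976928711, 92.40221405029297), 56.984764099121094)
top 119 x [-0.0415  0.0352] y [-0.0252  0.0243] ymid -0.0004 z 0.0246 tilt deg [-0.   0.9] rect ((-4.656688690185547, 1.1086578369140625), (53.83202362060547, 80.6604995727539), 88.92363739013672)
scene 133 x [-0.0476  0.0367] y [-0.0286  0.0327] ymid 0.002 z 0.0138 tilt deg [-0.1  0.6] rect ((5.859281539916992, 18.573917388916016), (54.43230056762695, 99.01848602294922), 52.28169631958008)
top 112 x [-0.0484  0.0355] y [-0.0315  0.0302] ymid -0.0007 z 0.0146 tilt deg [-0.6  0.6] rect ((-7.537849426269531, -0.8223056793212891), (86.98631286621094, 62.23220443725586), 0.5034059882164001)
```

View pics/v12.png

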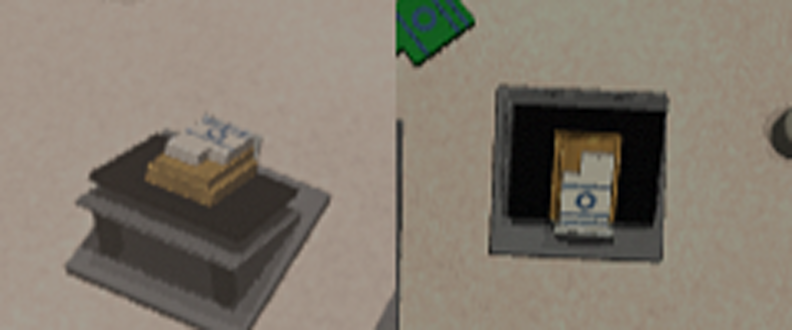

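The stack is square and flat. The tile's uphill end is at +24 mm, so its centre is at about -13 mm. Its top is at 36 mm and it is centred within about 1 mm. I'm handing it in.

```bash
python3 - <<'E'
from h import *
m.sign_off(); print(m.current_time())
E
```

```text
the job is handed in; nothing more can be done
the job is handed in; nothing more can be done
```

The stack is built and I handed it in at about 53.6 s of the 72 s allowed. `sign_off` reports no verdict.

- **Thick plate:** I laid it on the tray, slid it to the fence and let go. I then pressed it about 6 mm with 6.4 N.
- **Thin plate:** I laid it squarely on the thick one the same way and pressed it about 6 mm with 6.1 N.
- **Tile:** I used the small white notched piece, not the red, green or larger white ones. It lies blue bands up against the fence, and the gripper had let go and moved away.

**Last checks from both cameras:**

| Piece | Centre x (mm) | Centre y (mm) | Top face z (mm) |
|---|---|---|---|
| Thick plate | about -8 | within about 2 | about 14 |
| Thin plate | about -8 | within about 2 | about 24 |
| Tile | about -13 | within about 1.3 | about 36 |

All three showed a tilt of 1.5° or less, which is within the camera noise. The heights match a tray that is back up at rest.

**Disagreements:**
- The two cameras differed by 2–3 mm in y.
- The gripper pushed 5–13 N against the bench as it closed on each piece, because the fingertips swing forward more than I expected. That did no visible harm.
- I did not measure the dispenser, tub and bottle again at the end. Nothing in the force readings suggested the robot had touched them.

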